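# Sweep the loose core plugs into the scrap tray

## Robot

A 7-joint arm with a two-finger parallel gripper is mounted at the origin on the work surface. World frame = base frame: x ahead of the robot, y to its left, z up, the work surface at z = 0. Lengths are in m, angles in rad, forces in N, time in s.
With the tool pointing down it reaches from about 0.35 to 0.9 m from the base axis. Payload 19.9 kg.
Tool frame: the origin (TCP) lies between the finger pads; the fingertips stand r.tips_ahead ahead of it and the grasp point (between the pads) lies 6 mm ahead of it (r.tips_ahead is the distance from the TCP to the fingertips, in m); z points along the fingers, y is the line along which they close (so a half turn about z gives the same grasp; the last joint's range is limited). The gripper opens to 85 mm and grips with 20 to 120 N. Pads are 22 mm wide; open, the fingers measure 114 mm over their backs; the gripper's body (76 mm by 85 mm) begins 54 mm behind the grasp point. The pads swing forward as they close: fully open they stand 13 mm farther back than shut.
Start: joints at [-1.163, 0.417, -0.01, 1.614, 0.005, 1.111, -0.053], TCP at [0.272, 0.563, 0.256] pointing down, gripper open.
Joint ranges: [-2.81, 2.81], [-0.39, 2.02], [-1.27, 1.25], [0.06, 2.57], [-1.19, 4.33], [0.19, 2], [-2.82, 2.82]. Speed limits (rad/s): [1.89, 1.89, 2.39, 2.39, 3.01, 3.01, 3.01].

## Interface

Orientations are given as a 3x3 rotation matrix whose columns are the frame's x, y, z axes.
In Python, from cell import r gives the robot as it stands. Calls block until the motion is done:
- r.reach(position, orientation): joint-space move of the TCP to a pose.
- r.move_l(position, frame=None, rate=0.15): straight line of the TCP; frame=None keeps the orientation; rate is the mean speed in m/s.
- r.set_joints(angles): joint-space move.
- r.move_gripper(opening, effort=None): finger opening in m; effort is the grip in N (None keeps the last); returns when the fingers have stopped.
- r.wait(seconds).
- r.solve_ik(position, orientation): joint angles nearest the present ones, or None.
- r.get_obs(): the state.
- r.grab_frame(name): name is "side" or "top" or "wrist"; returns the picture (400x640x3 uint8, red, green, blue); there is no depth.
- r.get_calibration(name): a dict with "fx", "fy", "cx", "cy" (pixels), "eye" and "rotation" of the camera in the world; the wrist camera has in their place "T_tool_cam" (4x4, takes a point from camera to tool coordinates, whose origin is the TCP and whose axes are the flange's). Camera axes: x right, y up, looking along -z (the intrinsics and any distortion apply to the point x, -y, -z); pixel columns grow to the right and rows downward; lengths in m; the calibration is good to about 2 mm. A picture is of the moment at which its call begins: read the wrist's pose just before it. get_calibration takes no time and is no camera call.
A pose or a line that the arm cannot do raises r.PlanningError and nothing moves.
- r.hand_in(): hands the job in; it is judged then, once.
Trained networks look in the newest picture that a camera, given by its name, has taken for a name from the list of things; names that differ only in an ending like _2 or _b are one class to them, and where a whole thing is asked for, a point or a joint stands for the part that bears it (a point fixed in the world has none). Each returns a list of dicts, best first, with "conf" (0 to 1); they miss things now and then, are a little off and sometimes report something else, mostly with a low value. They report only what shows in the picture. A call takes as long as a camera call.
- r.outline_of(camera, name): "region" (400x640 bool, what is visible of it) and "box" ([left, top, right, bottom] in pixels, round what is visible of it).
The state is a dict: "clock": time; "joint_positions": joint angles; "joint_velocities": joint speeds; "joint_efforts": joint torques, N m; "position": TCP position; "tcp_rot": TCP orientation; "force": force on the tool from outside, world axes, zero at the start; "torque": the same for the moment, N m; "opening": finger opening in m; "grip_force": force on a finger pad.
Only numpy, scipy, OpenCV 4.12 (cv2) and the standard library are available. Lean on these libraries where they do the work, as an engineer would, in place of code of your own. Each camera call takes 0.05 s, during which the arm holds its last target. There are 200 camera calls.

## Task

Clear the packing bench: with the fingertips, gently sweep the two loose white core plugs (low round discs with a boss on top) across the bench and in through the open side of the three-sided scrap tray, until each lies flat and wholly inside it. Slide them flat along the bench, never pinching or lifting them, and leave everything else where it stands.

Things in the scene. Friction and masses are not known exactly. Their poses are not given: they have to be found in the camera images.
- plug0: one of two identical white plastic core plugs (end caps of label rolls): a solid disc 50 mm in diameter and 16 mm high with a 38 mm boss on top, 24 mm high in all, about 40 g, lying loose and flat on the bench, boss up. Origin: centre of its underside. z up.
- plug1: one of two identical white plastic core plugs (end caps of label rolls): a solid disc 50 mm in diameter and 16 mm high with a 38 mm boss on top, 24 mm high in all, about 40 g, lying loose and flat on the bench, boss up. Origin: centre of its underside. z up.
- tray: three-sided aluminium scrap tray fixed to the bench on the robot's left: inside 170 mm deep (its x) by 220 mm wide (its y), walls 25 mm high, 6 mm thick on +x, +y, -y. Its -x side is open, without a lip, roughly facing world -y; its floor is level with the bench. Origin: centre of inner floor. +x points from the open side (x = -0.085) to the back wall (x = +0.085).
- tray_mouth (a point): middle of the tray's open side, on the bench; axes as the tray's
- roll: full roll of brown packing tape standing flat among the plugs, solid disc 90 mm diameter, 48 mm high; bystander. Origin: centre of its underside.
- core: empty cardboard tape core standing on end among the plugs, an open ring 60 mm outside diameter, 5 mm wall, 50 mm high, light; bystander. Origin: centre of its underside.
- ink: small upright blue bottle, 34 mm diameter, 60 mm high, among the plugs; bystander. Origin: centre of its underside.
- tapegun: red hand tape dispenser with a roll in it, 170 x 46 x 84 mm high, on the robot's right; bystander. Origin: centre of its underside.

How it is judged:
At the end, for the whole second after the job is handed in: Both plugs lie flat and still on the tray's floor, wholly inside its open side (a plug may overhang the mouth line by 5 mm at most); no other thing has moved more than 20 mm (x of plug0 in the frame of tray between -0.065 and 0.085 m and y of plug0 in the frame of tray between -0.11 and 0.11 m and height (world z) of each of plug0, plug1 below 0.006 m and angle between each of plug0, plug1's own z axis and vertical below 0.15 rad and linear speed of each of plug0, plug1 below 0.02 m/s and x of plug1 in the frame of tray between -0.065 and 0.085 m and y of plug1 in the frame of tray between -0.11 and 0.11 m and distance of each of roll, core, ink, tapegun from where it was at the start of the episode below 0.02 m); the robot touches nothing.
It fails at once if a plug is lifted (its underside more than 15 mm off the bench) (height (world z) of any of plug0, plug1 above 0.015 m).
It fails at once if a plug is pinched, rammed or pressed with more than 18 N by the fingers (contact force between the fingers and plug0 above 18 N or contact force between the fingers and plug1 above 18 N).
It fails at once if something other than the plugs is moved more than 20 mm or tipped over (distance of any of roll, core, ink, tapegun from where it was at the start of the episode above 0.02 m or angle between any of roll, core, ink, tapegun's own z axis and vertical above 0.5 rad).
It also fails if it takes over 61 s, if anything falls off the work surface, if the arm or the gripper's body presses on something with over 40 N, if the wrist force passes 120 N, or if a joint passes its speed limit or range.

## Working session

There is one attempt and no reset: what is moved stays moved. The work goes in short steps, each a Python script; the robot and the scene stay as the last script left them, time stands still between calls to the robot, and variables do not carry over. Pictures are saved under pics/ and viewed, at most 10 in all, crops included, and the job is handed in when it is done.

```bash
mkdir -p pics; ls
cat > h.py <<'E'
from cell import r
import numpy as np, cv2
def ray(c,u,v,z):
    k=r.get_calibration(c); d=np.array([(u-k["cx"])/k["fx"],-(v-k["cy"])/k["fy"],-1.])
    d=np.array(k["rotation"])@d; e=np.array(k["eye"]); return (e+d*(z-e[2])/d[2])[:2]
E
python3 - <<'E'
from h import *
for c in("top","side"):
    im=r.grab_frame(c); cv2.imwrite(f"pics/{c}0.png",im[:,:,::-1]); k=r.get_calibration(c); print(c,k)
    for n,z in dict(plug0=.02,tray=.012,roll=.048,core=.05,ink=.06,tapegun=.05).items():
        for d in r.outline_of(c,n):
            m=d["region"]; v,u=np.nonzero(m); print(n,round(d["conf"],2),d["box"],u.mean().round(1),v.mean().round(1),ray(c,u.mean(),v.mean(),z).round(3))
print(r.tips_ahead,r.get_obs()["clock"],r.get_obs()["tcp_rot"])
E
```

```text
pics
top {'fx': 421.2334514727452, 'fy': 421.2334514727452, 'cx': 316.3495728846787, 'cy': 201.0350599138542, 'eye': array([ 0.48919433, -0.05429089,  1.01730194]), 'rotation': array([[ 0.01051194,  0.9990016 , -0.04342018],
       [-0.99993254,  0.01071646,  0.00448008],
       [ 0.00494092,  0.04337015,  0.99904685]])}
plug0 0.9 [291.9, 143.8, 308.4, 170.0] 297.6 155.9 [ 0.64  -0.013]
plug0 0.89 [370.5, 154.6, 386.3, 175.6] 379.3 166.2 [ 0.617 -0.208]
tray 0.93 [119.8, 169.2, 216.6, 280.2] 165.8 222.2 [0.479 0.299]
roll 0.75 [373.2, 216.6, 412.2, 254.0] 392.2 234.5 [ 0.456 -0.234]
roll 0.19 [285.3, 211.8, 306.2, 237.3] 292.4 225.5 [ 0.474 -0.004]
core 0.56 [286.3, 209.8, 307.8, 237.6] 293.8 224.2 [ 0.478 -0.008]
ink 0.61 [331.8, 187.8, 346.3, 200.8] 340.0 192.6 [ 0.551 -0.112]
tapegun 0.62 [453.8, 171.8, 495.7, 254.5] 473.2 208.7 [ 0.518 -0.42 ]
side {'fx': 518.7366695740833, 'fy': 518.7366695740833, 'cx': 316.51765925350736, 'cy': 207.76887502041774, 'eye': array([ 0.03857613, -0.70799267,  0.89276399]), 'rotation': array([[ 0.80159613,  0.43162145, -0.41369864],
       [-0.597864
[... 209 characters left out ...]
0.213]
tray 0.69 [274.4, 196.8, 303.1, 233.0] 287.1 210.2 [0.484 0.007]
tray 0.58 [165.6, 111.8, 277.3, 187.9] 221.6 148.4 [0.473 0.297]
roll 0.65 [317.1, 255.5, 364.0, 308.0] 341.5 280.6 [ 0.443 -0.247]
core 0.64 [379.7, 229.3, 399.7, 249.5] 391.1 240.7 [ 0.591 -0.23 ]
core 0.58 [276.0, 197.9, 302.1, 226.0] 286.9 209.6 [ 0.466 -0.022]
ink 0.77 [335.9, 207.4, 351.8, 235.3] 342.4 223.3 [ 0.534 -0.136]
ink 0.67 [162.4, 112.2, 280.4, 187.2] 221.7 148.5 [0.449 0.242]
tapegun 0.6 [386.7, 298.3, 472.6, 368.0] 431.2 331.5 [ 0.503 -0.436]
0.025 0.7 [[-9.00542445e-01  4.34768105e-01  1.12090387e-05]
 [ 4.34768103e-01  9.00542443e-01 -7.29121988e-05]
 [-4.17941135e-05 -6.07871973e-05 -9.99999997e-01]]
```

View pics/top0.png

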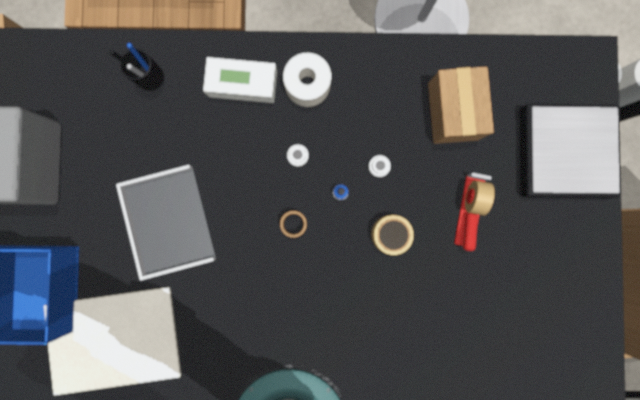

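View pics/side0.png

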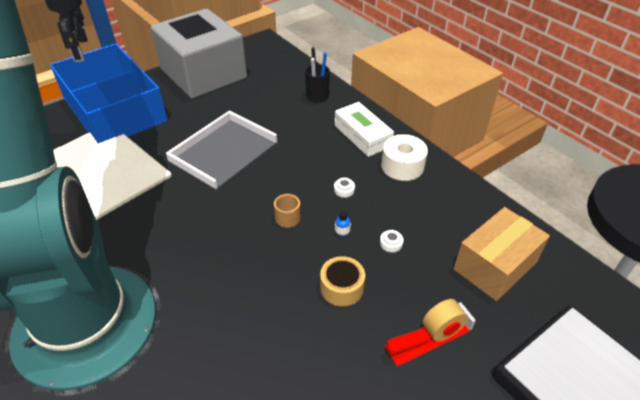

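The top view shows plugs at about (298,156) and (379,166). The tray is at (166,222), with its open edge running from (190,166) to (214,262), and ink at (340,192), core at (293,224) and roll at (393,235). The side view agrees; its extra "tray" detection at (287,210) is really the core. Plan: sweep each plug in a straight line, cradled between slightly open fingertips.

Run:
```python
from h import *
for n,z in dict(plug0=.012,ink=.03,core=.025,roll=.024).items():
    for c in("top","side"):
        for d in r.outline_of(c,n):
            v,u=np.nonzero(d["region"]);print(n,c,round(d["conf"],2),ray(c,u.mean(),v.mean(),z).round(3))
d=r.outline_of("top","tray")[0]["region"].astype(np.uint8)
q=cv2.boxPoints(cv2.minAreaRect(cv2.findNonZero(d)))
print([ray("top",*p,.015).round(3) for p in q])
print(r.tips_ahead); r.move_gripper(.03); o=r.get_obs(); print(r.tips_ahead,o["opening"],o["clock"])
```

```text
plug0 top 0.9 [ 0.641 -0.013]
plug0 top 0.89 [ 0.618 -0.209]
plug0 side 0.89 [ 0.64  -0.012]
plug0 side 0.6 [ 0.617 -0.209]
ink top 0.61 [ 0.553 -0.114]
ink side 0.77 [ 0.551 -0.116]
ink side 0.67 [0.464 0.276]
core top 0.56 [ 0.477 -0.006]
core side 0.64 [ 0.608 -0.216]
core side 0.58 [ 0.478 -0.002]
roll top 0.75 [ 0.455 -0.238]
roll top 0.19 [ 0.474 -0.003]
roll side 0.65 [ 0.455 -0.234]
[array([0.569, 0.419]), array([0.617, 0.239]), array([0.388, 0.176]), array([0.341, 0.355])]
0.025
0.025 0.02987415084963741 1.725
```

```bash
cat >> h.py <<'E'
Z=.029
def R(h): return np.array([[h[0],h[1],0],[h[1],-h[0],0],[0,0,-1.]])
def unit(a,b): d=np.array(b)-np.array(a); return d/np.linalg.norm(d)
def go(p,h,back,z=Z,rate=.06):   # plug centre p ends `back` ahead of the TCP (contact at .031)
    r.move_l([*(np.array(p)-h*back),z],R(h),rate=rate)
    o=r.get_obs(); print(np.round(o["position"],4),np.round(o["force"],1),round(o["clock"],1))
def down(p,h,back=.075):
    r.reach([*(np.array(p)-h*back),.14],R(h))
    go(p,h,back,.05,.15)
    for z in(.043,.039,.035,.032,Z):
        go(p,h,back,z,.04)
        if r.get_obs()["force"][2]>4: print("touch"); go(p,h,back,z+.005,.04); return z+.005
    return Z
E
python3 - <<'E'
from h import *
A=(.641,-.013); T=(.428,.296); h=unit(A,T)
r.reach([.5,.05,.2],R(h))
z=down(A,h); print("z",z)
go(A,h,.04,z,.06); go(A,h,.028,z,.03)
mid=np.array(A)+.05*h; go(mid,h,.031,z)
im=r.grab_frame("side"); cv2.imwrite("pics/side1.png",cv2.resize(im[100:300,200:500,::-1],None,fx=2,fy=2))
print(r.get_obs()["clock"])
E
```

```text
[ 0.6841 -0.0747  0.0511] [-0.1 -0.1  0.3] 5.4
[ 0.6836 -0.0747  0.0431] [-0.2 -0.1  0.4] 5.8
[ 0.6834 -0.0747  0.0387] [-0.3 -0.6  1. ] 6.0
[ 0.6834 -0.0747  0.0347] [0.8 0.4 0.1] 6.2
[ 0.6834 -0.0747  0.0318] [-0.6  0.6  0.1] 6.5
[ 0.6834 -0.0747  0.0288] [ 1.2  0.5 -0.5] 6.8
z 0.029
[ 0.6638 -0.046   0.0292] [-0.4  0.1  0.1] 7.5
[ 0.6569 -0.036   0.0291] [-0.7 -0.6  0.5] 8.0
[0.6304 0.0023 0.0291] [0.  0.1 0.7] 9.0
9.0167
```

View pics/side1.png

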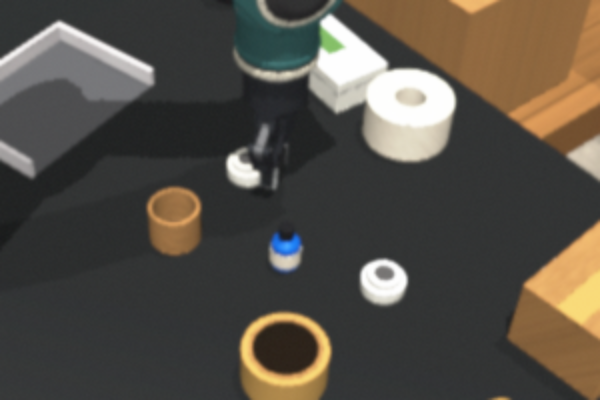

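The plug at (245,167) in the crop has moved and sits flat in front of the fingertips. Core, ink and the other plug haven't moved. I'll carry on and then check.

Run:
```python
from h import *
A=(.641,-.013); T=(.428,.296); h=unit(A,T)
go(T,h,.031); go(T,h,.055,Z,.08); go(T,h,.055,.14,.2)
B=(.618,-.209); h=np.array([0,1.])
r.reach([.52,.0,.2],R(h)); 
for c in("top","side"):
    r.grab_frame(c)
    for d in r.outline_of(c,"plug0"):
        v,u=np.nonzero(d["region"]);print(c,round(d["conf"],2),ray(c,u.mean(),v.mean(),.012).round(3))
print(r.get_obs()["clock"])
```

```text
[0.4456 0.2704 0.029 ] [-0.4 -0.2  0.1] 14.6
[0.4595 0.2502 0.029 ] [0.1 0.5 0.3] 15.0
[0.4586 0.2509 0.1392] [-0.7  0.4 -0.8] 15.8
top 0.86 [0.427 0.294]
top 0.76 [ 0.618 -0.208]
side 0.84 [0.424 0.294]
side 0.55 [ 0.617 -0.209]
side 0.17 [ 0.56  -0.106]
16.9833
```

First plug landed at (0.427, 0.294) as planned. Next is the second one.

Run:
```python
from h import *
B=(.618,-.209); C=(.618,-.03); T=(.521,.312); h=np.array([0,1.])
z=down(B,h); go(B,h,.04,z); go(B,h,.028,z,.03)
go(C,h,.031,z); go(C,h,.038,z,.05)
g=unit(C,T); go(C,g,.038,z,.05); go(C,g,.028,z,.03)
go(T,g,.031,z); go(T,g,.055,z,.08); go(T,g,.055,.16,.2)
r.move_l([.55,.0,.3],rate=.25)
for c in("top","side"):
    im=r.grab_frame(c); cv2.imwrite(f"pics/{c}2.png",im[:,:,::-1])
    for n,zz in dict(plug0=.012,ink=.03,core=.025,roll=.024).items():
        for d in r.outline_of(c,n):
            v,u=np.nonzero(d["region"]);print(n,c,round(d["conf"],2),ray(c,u.mean(),v.mean(),zz).round(3))
print(r.get_obs()["clock"])
```

```text
[ 0.6184 -0.2842  0.051 ] [-0.2  0.1 -0.2] 18.9
[ 0.618  -0.284   0.0431] [ 0.2 -0.5 -0.4] 19.2
[ 0.6179 -0.2839  0.0388] [ 0.3  0.2 -0.2] 19.5
[ 0.6178 -0.2839  0.0347] [ 0.4  0.4 -0.9] 19.7
[ 0.6179 -0.284   0.0318] [ 0.  -0.4 -0.1] 20.0
[ 0.6179 -0.2839  0.0288] [-0.8  0.   0.2] 20.2
[ 0.618  -0.2492  0.0291] [-0.5 -0.9 -0.1] 21.0
[ 0.618  -0.2369  0.0291] [0.  0.3 0.7] 21.5
[ 0.618  -0.0611  0.029 ] [ 0.8 -0.7 -0.8] 24.6
[ 0.6179 -0.0687  0.029 ] [-0.2 -0.2 -0.8] 24.9
[ 0.6282 -0.0667  0.029 ] [-0.8  0.1  0.6] 25.3
[ 0.6256 -0.0566  0.029 ] [-0.1 -0.5 -1. ] 25.8
[0.5295 0.2821 0.029 ] [ 0.  -0.4  0.2] 31.8
[0.5362 0.2585 0.0291] [-0.   0.4  0.1] 32.3
[0.5354 0.2593 0.159 ] [ 0.4  0.9 -0.8] 33.1
plug0 top 0.82 [0.519 0.31 ]
plug0 top 0.61 [0.427 0.3  ]
ink top 0.72 [ 0.554 -0.115]
roll top 0.84 [ 0.455 -0.238]
plug0 side 0.82 [0.424 0.294]
plug0 side 0.71 [0.517 0.313]
ink side 0.68 [ 0.549 -0.118]
ink side 0.44 [ 0.475 -0.006]
core side 0.77 [ 0.478 -0.002]
core side 0.75 [0.51  0.298]
core side 0.66 [ 0.454 -0.235]
roll side 0.55 [ 0.454 -0.235]
roll side 0.33 [ 0.478 -0.002]
34.9167
```

View pics/side2.png

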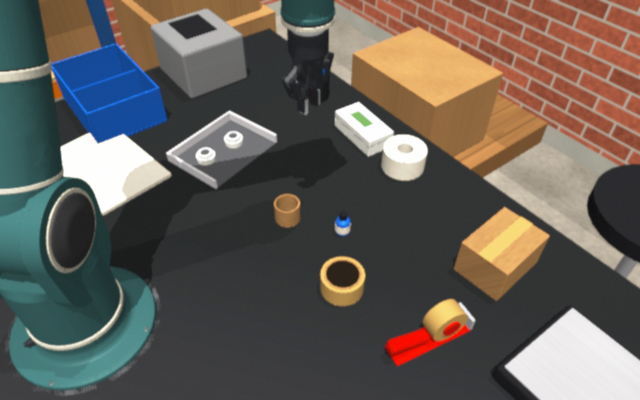

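Both plugs, at (205,155) and (233,139), lie flat inside the tray. The bystanders haven't moved, and the gripper is clear.

```bash
python3 -c "
from cell import r
print(r.hand_in())"
```

```text
the job is handed in; nothing more can be done
None
```

Both plugs were swept into the tray and lie flat inside it, the bystanders were left where they stood, and the job was handed in at about 35 s on the robot clock (no verdict was returned).

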